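Set the tram gauge's sliding leg to the length mark and cam it shut

ROBOT

A 7-joint arm with a two-finger parallel gripper is mounted at the origin on the work surface. World frame = base frame: x ahead of the robot, y to its left, z up, the work surface at z = 0. Lengths are in m, angles in rad, forces in N, time in s.
With the tool pointing down it reaches from about 0.35 to 0.9 m from the base axis. Payload 19.9 kg.
Tool frame: the origin (TCP) lies midway between the tips of the shut fingers; the grasp point (between the pads) lies 19 mm behind it (arm.tcp_to_grasp is the z of the grasp point in the tool frame, in m); z points along the fingers, y is the direction in which the jaws open and shut (so a half turn about z gives the same grasp; the last joint's range is limited). The gripper opens to 85 mm and grips with 20 to 120 N. Pads are 22 mm wide; open, the fingers measure 114 mm over their backs; the gripper's body (76 mm by 85 mm) begins 54 mm behind the grasp point. The pads swing forward as they close: fully open they stand 13 mm farther back than shut.
Start: joints at [-1.252, 0.417, -0.01, 1.614, 0.005, 1.111, -0.053], TCP at [0.221, 0.585, 0.231] pointing down, gripper open.
Joint ranges: [-2.81, 2.81], [-0.39, 2.02], [-1.27, 1.25], [0.06, 2.57], [-1.19, 4.33], [0.19, 2], [-2.82, 2.82]. Speed limits (rad/s): [1.89, 1.89, 2.39, 2.39, 3.01, 3.01, 3.01].

INTERFACE

Orientations are given as [roll, pitch, yaw] about the fixed x, y, z axes, in that order (R = Rz(yaw) Ry(pitch) Rx(roll)).
In Python, from cell import arm, viewer, order, readout gives the robot as it stands. The module is installed in compiled form; this text tells all that it offers. Calls block until the motion is done:
- arm.reach(position, orientation): joint-space move of the TCP to a pose.
- arm.movel(position, orientation=None, v=0.15, f_stop=None): straight line of the TCP; orientation=None keeps the orientation; v is the mean speed in m/s. With f_stop (N) it stops when the force on the tool has changed by that much, and returns True; else False.
- arm.move_j(angles): joint-space move.
- arm.set_gripper(opening, squeeze=None): finger opening in m; squeeze is the grip in N (None keeps the last); returns when the fingers have stopped.
- arm.wait(seconds).
- arm.ik(position, orientation): joint angles nearest the present ones, or None.
- viewer.grab_frame(name): name is "scene" or "top"; returns a dict with "img" (480x640x3 uint8, red, green, blue), "mtx" (3x3 intrinsics, pixels), "D" ([k1, k2, p1, p2, k3] as OpenCV has them; the pictures are not rectified), "cam_to_world" (4x4, takes a point from camera to world coordinates). Camera axes: x right, y down, z forward; pixel columns grow to the right and rows downward; lengths in m; the calibration is good to about 2 mm. A picture is of the moment at which its call begins. There is no depth.
A pose or a line that the arm cannot do raises arm.Unreachable and nothing moves.
- order.sign_off(): hands the job in, once; it reports no verdict.
Readings, each from a call of its own:
- readout.get_clock(): time.
- readout.get_q(): joint angles.
- readout.get_joint_vel(): joint speeds.
- readout.get_joint_efforts(): joint torques, N m.
- readout.get_eef_pos(): TCP position.
- readout.get_tcp_rot(): TCP orientation.
- readout.get_wrist_force(): force on the tool from outside, world axes, zero at the start.
- readout.get_wrist_torque(): the same for the moment, N m.
- readout.get_grip_width(): finger opening in m.
Only numpy, scipy, OpenCV 4.12 (cv2) and the standard library are available. Lean on these libraries where they do the work, as an engineer would, in place of code of your own. Each camera call takes 0.05 s, during which the arm holds its last target.

TASK

On the workshop's tram gauge, first slide the transport lock's grip to its end stop, away from the leg. Then take the cam lever by its upright knob, draw the spring-loaded leg along the bar until its point is in line with the point of the clip that marks the length, and, keeping the leg at the mark, swing the lever fully closed. The program finishes while still holding: keep hold of the lever with the leg at the mark, because the leg springs back if let go and I am about to pin it; leave the other things on the bench where they are.

Things in the scene. Friction and masses are not known exactly. Their poses are not given: they have to be found in the camera images.
- gauge: Tram gauge fixed to the bench: dark steel bed 150 x 560 mm, 14 mm thick, under a 24 mm square aluminium bar (top at 48 mm). Origin on the bench under the bar's middle; z up, y along the bar (the way the leg is drawn), x across it, away from the robot; bed from x = -50 to +100 mm. Turned up to 0.3 rad about z; does not move.
- leg: Sliding leg: steel sleeve 48 (x) x 66 (y) mm on the bar, top at 58 mm, with an arm 80 mm to +x. Origin at bench level under the lever's pivot, axes as the gauge's. Slides along the gauge's y only, 215 mm from home (gauge y = -75 mm); starts 0 to 25 mm out. Return spring 55 N/m from home (5 to 10 N at the mark), friction 2 N: slides back if let go. Carries the lever.
- leg_point (a point): Tip of the leg's arm, 36 mm above the bench, 80 mm to +x of the leg's origin. To be brought in line with mark_tip, that is, to the same y in the gauge's frame.
- mark_tip (a point): Tip of the pointed steel clip (the length mark) on the bed's far edge, pointing to -x at the leg's arm, 36 mm above the bench, 83 mm to +x of the bar's middle. Fixed during a run; it stands 85 to 180 mm beyond the leg's home from run to run. Axes as the gauge's.
- cam_lever (a joint): Angle (rad) of the cam lever on top of the leg, about the vertical axis through lever_pivot: 0 = fully open, pointing 60 degrees from the gauge's +y towards -x (the robot's side); 1.047 = fully closed at its stop, lying along the bar, pointing to +y. Closes clockwise seen from above. Starts at 0 to 0.15. Friction 0.08 N m; stays where left.
- lever_pivot (a point): The lever's pivot axis, 72 mm above the bench, in the middle of the leg.
- lever_knob (a point): On the axis of the upright black round knob at the lever's end, 95 mm above the bench. Knob 24 mm across, from 70 to 112 mm above the bench, 60 mm from the pivot axis; the lever's plate under it is 16 mm wide, top at 70 mm. The knob turns with the lever. Nothing but the lock's grip stands above 75 mm near it.
- lock (a joint): Travel of the transport lock's grip in m: 0 = locked (next to the leg), 0.045 = end stop (leg free). It slides to the gauge's -y, away from the leg; starts between 0 and 0.012. 1.5 N of friction, no spring.
- lock_grip (a point): Middle of the top of the lock's grip, 97 mm above the bench: a black upright block 26 (x) x 18 (y) x 36 (z) mm on the bar's home end, underside at 61 mm. At its end stop it is at gauge y = -205 mm. A lip 8 mm wide, top at 68 mm, ends its track at gauge y = -229 mm.
- wrench: Bystander, leave alone: open-ended steel wrench 180 mm long lying flat; lies along its own x.
- screwdriver: Bystander, leave alone: screwdriver 200 mm long, lying; lies along its own x.
- socket: Bystander, leave alone: steel socket, 28 mm across, 50 mm tall, standing; origin at the centre of its underside.
- bearing: Bystander, leave alone: steel bearing ring 62 mm across, 18 mm high; origin at the centre of its underside.
- grease_jar: Bystander, leave alone: jar 64 mm across, 75 mm tall; origin at the centre of its underside.
- oil_bottle: Bystander, leave alone: bottle 72 mm across, 190 mm tall; origin at the centre of its underside.
- mug: Bystander, leave alone: white mug 80 mm across, 95 mm tall; origin at the centre of its underside.

How it is judged:
On the way, in this order (a step that is already met when the one before it is completed fails the run):
1. the transport lock is at its end stop (value of joint lock above 0.04 m), for 0.1 s.
2. the leg is held at the mark with the lever still open (y of leg_point in the frame of mark_tip between -0.01 and 0.01 m and value of joint cam_lever below 0.55 rad and contact force between the fingers and leg above 2 N), for 0.1 s.
3. the lever is closed with the leg held at the mark (y of leg_point in the frame of mark_tip between -0.005 and 0.005 m and value of joint cam_lever above 0.96 rad and contact force between the fingers and leg above 2 N), for 0.2 s.
At the end, for the whole second after the job is handed in: Lock grip within 5 mm of its end stop; leg's point in line with the mark's point to within 5 mm along the bar and at rest; lever closed to within 0.087 rad (5 degrees) of its stop; the fingers still on the lever or leg with more than 2 N (all of step 3 and value of joint lock above 0.04 m and linear speed of leg below 0.01 m/s); the arm keeps its last pose, push and grip.
It fails at once if the leg is drawn (more than 15 mm) before the transport lock is at its end stop (distance of leg from where it was at the start of the episode above 0.015 m and not (value of joint lock above 0.036 m)).
It fails at once if the lever is swung closed (past 0.7 rad) with the leg more than 20 mm off the mark (value of joint cam_lever above 0.7 rad and not (y of leg_point in the frame of mark_tip between -0.02 and 0.02 m)).
It fails at once if another thing on the bench is shifted by more than 30 mm (distance of any of wrench, screwdriver, socket, bearing, grease_jar, oil_bottle, mug from where it was at the start of the episode above 0.03 m).
It also fails if it takes over 48 s, if anything falls off the work surface, if the arm or the gripper's body presses on something with over 40 N, if the wrist force passes 120 N, or if a joint passes its speed limit or range.

## Working session

There is one attempt and no reset: what is moved stays moved. The work goes in short steps, each a Python script; the robot and the scene stay as the last script left them, time stands still between calls to the robot, and variables do not carry over. Pictures are saved under pics/ and viewed, and the job is handed in when it is done.

```bash
mkdir -p pics; ls; python3 - <<'E'
from cell import arm, viewer, order, readout
import cv2, numpy as np
for n in ("scene","top"):
    f=viewer.grab_frame(n); cv2.imwrite(f"pics/{n}0.png",f["img"][:,:,::-1])
    print(n,f["mtx"],f["D"],np.round(f["cam_to_world"],4))
    np.savez(f"{n}0.npz",**f)
print(readout.get_clock(),readout.get_eef_pos(),readout.get_tcp_rot(),readout.get_grip_width(),arm.tcp_to_grasp)
E
```

```text
pics
scene [[501.62668783   0.         316.52752723]
 [  0.         501.62668783 251.50492081]
 [  0.           0.           1.        ]] [0.02361786 0.         0.         0.         0.        ] [[ 0.8679  0.3093 -0.3888  1.0079]
 [ 0.4968 -0.5454  0.6751 -0.7121]
 [-0.0032 -0.779  -0.627   0.7718]
 [ 0.      0.      0.      1.    ]]
top [[438.52243055   0.         315.05776954]
 [  0.         438.52243055 235.24199745]
 [  0.           0.           1.        ]] [0.00463143 0.         0.         0.         0.        ] [[-0.0049 -0.9872  0.1595  0.3663]
 [-0.9997  0.0089  0.0245  0.0016]
 [-0.0256 -0.1593 -0.9869  1.3129]
 [ 0.      0.      0.      1.    ]]
0.1 [0.22050616 0.58445269 0.23068946] [-3.14042642e+00  6.48249452e-05  2.78082592e+00] 0.08543752447236028 -0.0187
```

View pics/scene0.png

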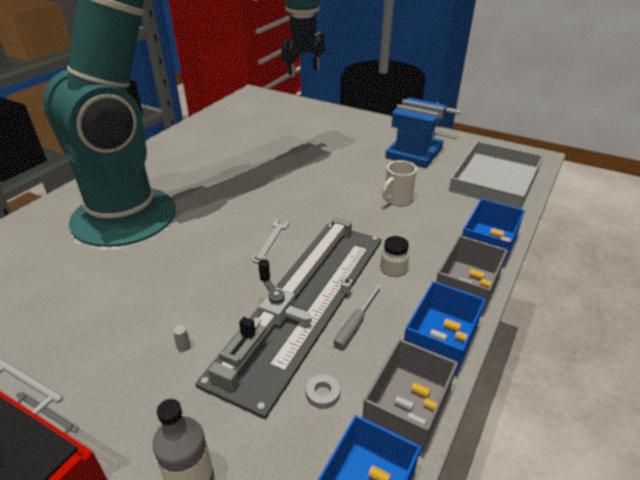

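View pics/top0.png

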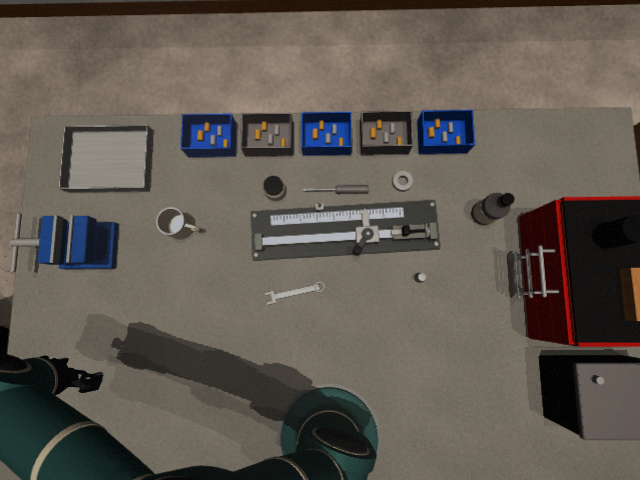

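```bash
python3 - <<'E'
import cv2, numpy as np
t=cv2.imread("pics/top0.png")[190:270,245:445]; cv2.imwrite("pics/t1.png",cv2.resize(t,None,fx=4,fy=4,interpolation=cv2.INTER_CUBIC))
s=cv2.imread("pics/scene0.png")[210:420,190:390]; cv2.imwrite("pics/s1.png",cv2.resize(s,None,fx=2.8,fy=2.8,interpolation=cv2.INTER_CUBIC))
E
```

```text
(no output)
```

View pics/t1.png

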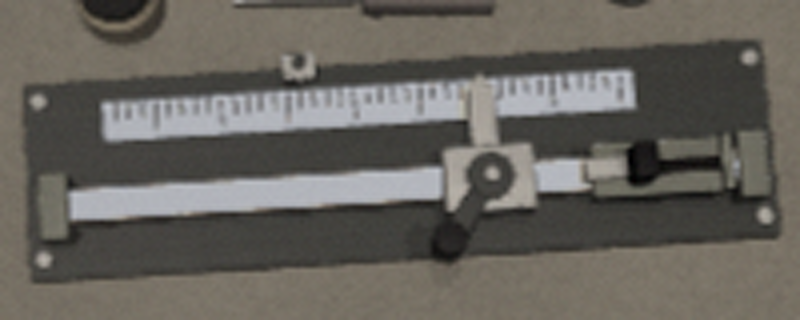

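View pics/s1.png

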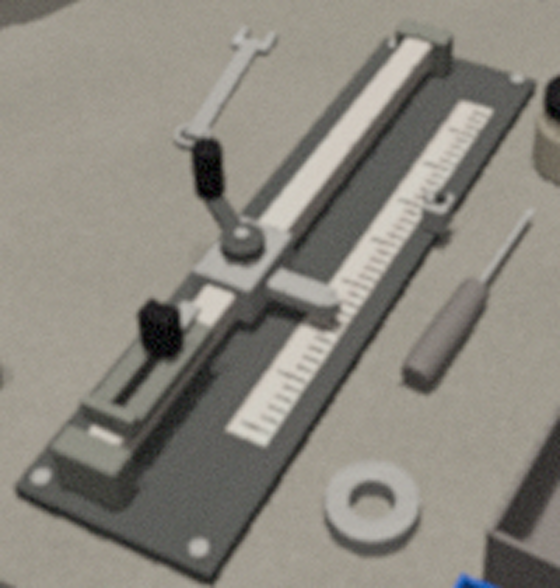

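```bash
cat > h.py <<'E'
import cv2, numpy as np
from scipy.optimize import least_squares
def proj(P,f):
    M=np.linalg.inv(f["cam_to_world"]); 
    return cv2.projectPoints(np.atleast_2d(np.asarray(P,float)),cv2.Rodrigues(M[:3,:3])[0],M[:3,3],f["mtx"],f["D"])[0][:,0]
def ray(uv,f):
    n=cv2.undistortPoints(np.array([[uv]],float),f["mtx"],f["D"])[0,0]
    C=f["cam_to_world"]; return C[:3,3], C[:3,:3]@np.array([n[0],n[1],1])
def onplane(uv,f,z):
    o,d=ray(uv,f); return o+d*(z-o[2])/d[2]
def g2w(g,p):
    c,s=np.cos(g[2]),np.sin(g[2]); return np.array([g[0]+c*p[0]-s*p[1],g[1]+s*p[0]+c*p[1],p[2]])
def w2g(g,p):
    c,s=np.cos(g[2]),np.sin(g[2]); d=np.array(p[:2])-g[:2]; return np.array([c*d[0]+s*d[1],-s*d[0]+c*d[1],p[2]])
E
cat > fit.py <<'E'
from h import *
T=np.load("top0.npz");S=np.load("scene0.npz")
t=lambda x,y:(x/4+245-.375,y/4+190-.375); s=lambda x,y:(x/2.8+190-.32,y/2.8+210-.32)
cor=[(.1,.28,.014),(.1,-.28,.014),(-.05,-.28,.014),(-.05,.28,.014)]
tp=[t(25,87),t(760,40),t(779,237),t(35,282)]; sp=[s(535,83),s(211,582),s(18,491),s(385,40)]
def res(g):
    W=[g2w(g,p) for p in cor]
    return np.r_[(proj(W,T)-tp).ravel(),(proj(W,S)-sp).ravel()]
r=least_squares(res,[.6,-.07,0]);g=r.x
print(g,np.round(r.fun,1))
np.save("g.npy",g)
for n,z,a,b in [("pivot",.078,t(491,174),s(242,233)),("knob",.091,t(449,240),s(208,170)),("armtip",.036,t(482,78),s(338,300)),("mark",.036,t(298,80),s(427,200)),("grip",.079,t(643,162),s(160,330))]:
    print(n,np.round(w2g(g,onplane(a,T,z))*1e3,1),np.round(w2g(g,onplane(b,S,z))*1e3,1))
E
python3 fit.py
```

```text
[ 0.56938874 -0.05625703  0.05947132] [-0.2 -0.4  0.6 -1.3  1.4 -1.4 -0.6 -0.1  0.7 -1.1  0.4 -0.6 -2.  -0.5
 -0.1 -1.2]
pivot [ -2.4 -60.5  78. ] [ -0.1 -63.4  78. ]
knob [-49.1 -25.9  91. ] [-48.9 -27.7  91. ]
armtip [ 76.8 -64.3  36. ] [ 72.6 -56.1  36. ]
mark [84.8 72.1 36. ] [86.4 69.7 36. ]
grip [  -1.3 -168.5   79. ] [  -1.7 -168.8   79. ]
```

```bash
cat > s1.py <<'E'
from cell import arm, viewer, order, readout
from h import *
g=np.load("g.npy")
P=lambda x,y,z:g2w(g,(x/1e3,y/1e3,z/1e3))
for y in (g[2]+np.pi/2,g[2]-np.pi/2): print("lock",y,arm.ik(P(-1.5,-168.7,71),[np.pi,0,y]))
phi=np.radians(60)-.1
for y in (phi+g[2],phi+g[2]-np.pi):
    print("knob",y,arm.ik(P(-49,-27,78),[np.pi,0,y])); print("close",arm.ik(P(0,131,78),[np.pi,0,y-phi]))
E
python3 s1.py
```

```text
lock 1.6302676458683272 [-0.29824534  0.79833907  0.89656476  1.76487204 -0.75166521  0.96024103
  0.9710294 ]
lock -1.511325007721466 [-0.39089212  0.91192508  1.07808633  1.76750171 -0.92285746  1.06277903
 -2.05095635]
knob 1.0066688702700284 [-0.44747163  0.554556    0.70076575  1.98990104 -0.50597858  0.77616867
 -0.01290586]
close [-0.6504314   0.58379874  0.60415957  1.89513582 -0.45114857  0.8011602
 -1.31405365]
knob -2.1349237833197647 [ 0.92447011  0.73987824 -1.08670436  1.94620769  0.80649602  0.97312836
  2.01906291]
close [-0.36113505  0.515928    0.22206971  1.88549438 -0.15887375  0.75709536
  1.57900148]
```

```bash
cat > s2.py <<'E'
from cell import arm, viewer, order, readout
from h import *
g=np.load("g.npy")
P=lambda x,y,z:g2w(g,(x/1e3,y/1e3,z/1e3))
o=[np.pi,0,g[2]+np.pi/2]
arm.reach(P(-1.5,-169,200),o)
arm.movel(P(-1.5,-169,72),v=.15)
print(readout.get_clock(),w2g(g,readout.get_eef_pos()),readout.get_wrist_force())
arm.set_gripper(0.015,30)
print(readout.get_grip_width(),readout.get_wrist_force())
hit=arm.movel(P(-1.5,-210,72),v=.04,f_stop=10)
print(hit,readout.get_clock(),w2g(g,readout.get_eef_pos()),readout.get_wrist_force())
for n in ("scene","top"):
    f=viewer.grab_frame(n); cv2.imwrite(f"pics/{n}1.png",f["img"][:,:,::-1])
E
python3 s2.py; python3 - <<'E'
import cv2,numpy as np
t=cv2.imread("pics/top1.png")[150:300,240:460]; s=cv2.imread("pics/scene1.png")[180:420,160:400]
cv2.imwrite("pics/c1.png",np.hstack([cv2.resize(t,(400,273),interpolation=2),cv2.resize(s,(400,400),interpolation=2)[:273]]))
cv2.imwrite("pics/c1s.png",cv2.resize(s,(600,600),interpolation=2))
E
```

```text
4.2 [-0.00109114 -0.16935818  0.07289157] [-1.47128242 -0.75321718  0.4889282 ]
0.025828585375319214 [-9.71247322  1.0709887  10.58746193]
True 5.6167 [-0.00304791 -0.20480415  0.07219934] [-2.16431078  5.02286389  9.73137851]
```

View pics/c1s.png

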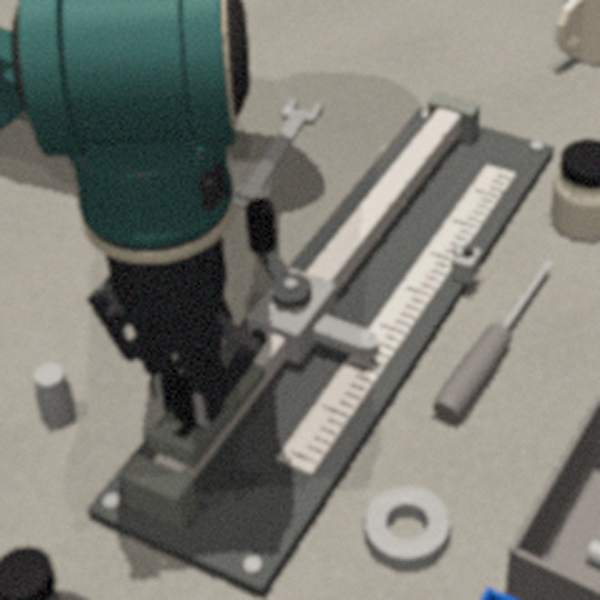

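```bash
cat > s3.py <<'E'
from cell import arm, viewer, order, readout
from h import *
g=np.load("g.npy")
P=lambda x,y,z:g2w(g,(x/1e3,y/1e3,z/1e3))
arm.set_gripper(0.06)
arm.movel(P(-1.5,-205,180),v=.2)
phi=np.arctan2(49,36)
o=[np.pi,0,g[2]+phi]
arm.reach(P(-49,-27,180),o)
for n in ("scene","top"):
    f=viewer.grab_frame(n); cv2.imwrite(f"pics/{n}2.png",f["img"][:,:,::-1])
arm.movel(P(-49,-27,79),v=.15)
print(readout.get_clock(),w2g(g,readout.get_eef_pos()),readout.get_wrist_force())
arm.set_gripper(0.01,60)
print(readout.get_grip_width(),readout.get_wrist_force(),w2g(g,readout.get_eef_pos()))
for n in ("scene","top"):
    f=viewer.grab_frame(n); cv2.imwrite(f"pics/{n}3.png",f["img"][:,:,::-1])
E
python3 s3.py; cat > crop.py <<'E'
import cv2,sys
i=sys.argv[1]
s=cv2.imread(f"pics/scene{i}.png")[200:410,190:400]; cv2.imwrite(f"pics/s{i}c.png",cv2.resize(s,None,fx=2.8,fy=2.8,interpolation=2))
t=cv2.imread(f"pics/top{i}.png")[170:290,245:445]; cv2.imwrite(f"pics/t{i}c.png",cv2.resize(t,None,fx=4,fy=4,interpolation=2))
E
python3 crop.py 3
```

```text
8.5917 [-0.04867465 -0.02745067  0.07965511] [-0.05271217  0.02999811  0.28134015]
0.022615666493628596 [-4.25820602  1.56383673  8.39804773] [-0.0490012  -0.02695662  0.07954473]
```

View pics/s3c.png

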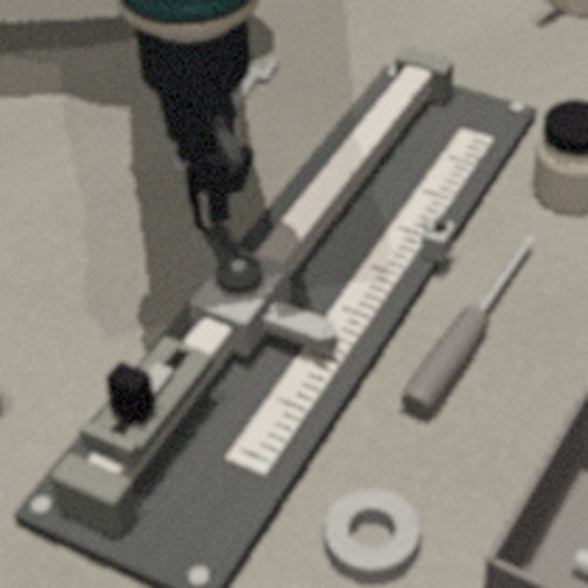

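View pics/t3c.png

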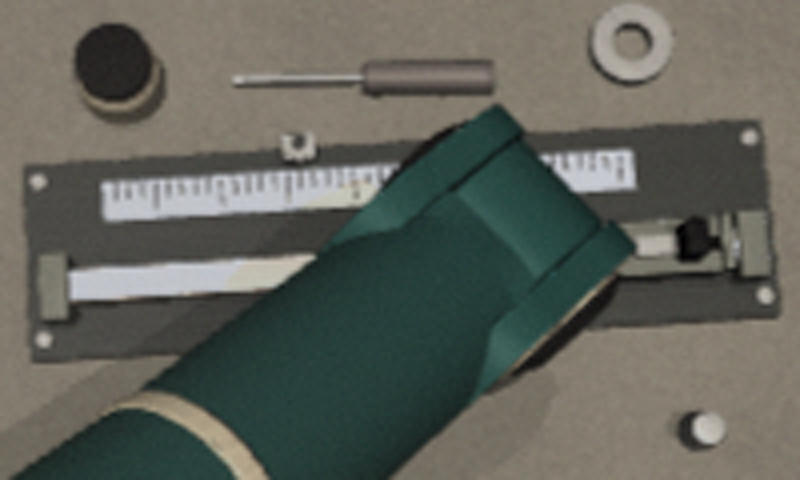

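```bash
cat > s4.py <<'E'
from cell import arm, viewer, order, readout
from h import *
g=np.load("g.npy")
P=lambda x,y,z:g2w(g,(x/1e3,y/1e3,z/1e3))
arm.movel(P(-49,-27+131,79.5),v=.1)
arm.wait(.2)
print(readout.get_clock(),w2g(g,readout.get_eef_pos()),readout.get_wrist_force(),readout.get_grip_width())
for n in ("scene","top"):
    f=viewer.grab_frame(n); cv2.imwrite(f"pics/{n}4.png",f["img"][:,:,::-1])
E
python3 s4.py; python3 crop.py 4
python3 -c "
import cv2
s=cv2.imread('pics/scene4.png')[240:320,290:370];cv2.imwrite('pics/s4z.png',cv2.resize(s,None,fx=7,fy=7,interpolation=2))
s=cv2.imread('pics/top4.png')[190:240,290:350];cv2.imwrite('pics/t4z.png',cv2.resize(s,None,fx=10,fy=10,interpolation=2))"
```

```text
10.775 [-0.04830322  0.10416816  0.07970561] [ 5.72671306 -5.45113414 -3.97523296] 0.022755567256932858
```

View pics/s4c.png

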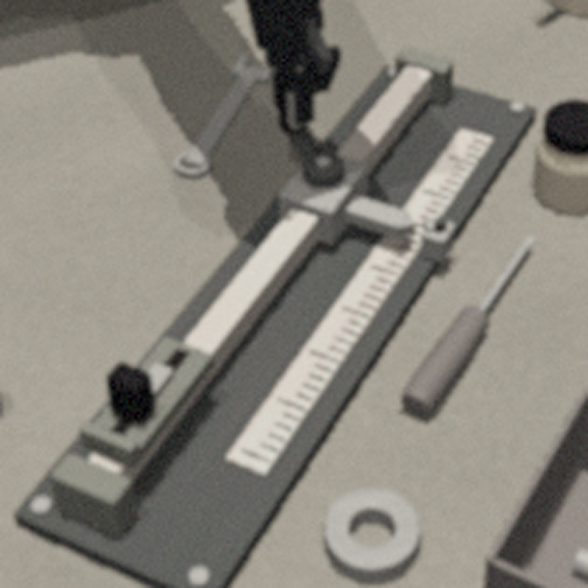

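View pics/s4z.png

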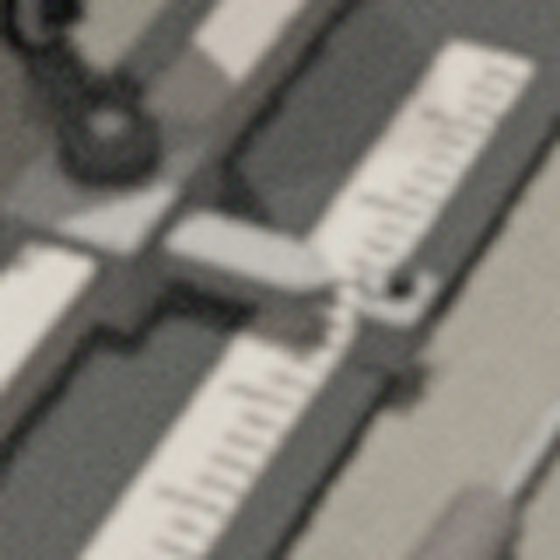

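View pics/t4z.png

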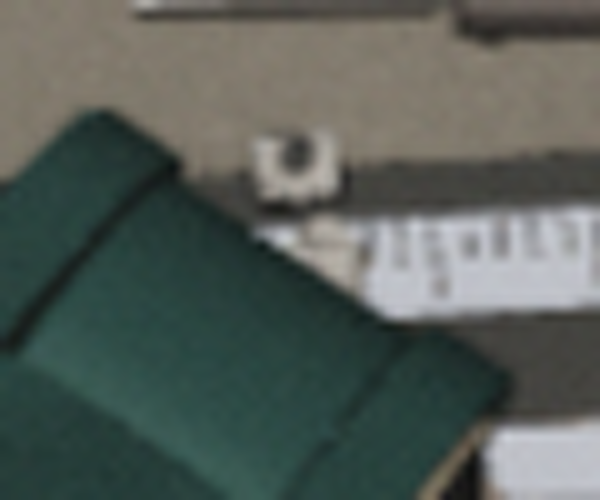

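```bash
python3 - <<'E'
from h import *
g=np.load("g.npy");T=np.load("top0.npz");S=np.load("scene0.npz")
t=lambda x,y:(x/10+290-.45,y/10+190-.45); s=lambda x,y:(x/7+290-.43,y/7+240-.43)
for z in (.036,.042):
  for n,a,f in [("clip tip top",t(297,200),T),("clip screw",t(297,155),T),("arm tip top",t(325,220),T),("clip s",s(362,287),S),("arm s",s(345,285),S)]:
    print(z,n,np.round(w2g(g,onplane(a,f,z))*1e3,1))
# draw predicted points
for n,f in(("scene",S),("top",T)):
    im=cv2.imread(f"pics/{n}4.png")
    c=(240,320,290,370) if n=="scene" else(190,240,290,350)
    im=cv2.resize(im[c[0]:c[1],c[2]:c[3]],None,fx=9,fy=9,interpolation=2)
    for y in np.arange(60,82,5):
        a,b=[((q-[c[2],c[0]]+.5)*9-.5) for q in proj([g2w(g,(.08,y/1e3,.036)),g2w(g,(.1,y/1e3,.036))],f)]
        cv2.line(im,tuple(int(v) for v in a),tuple(int(v) for v in b),(0,0,255) if y==70 else (0,255,0),1)
    cv2.imwrite(f"pics/{n}4ov.png",im)
E
```

```text
0.036 clip tip top [85.  71.8 36. ]
0.036 clip screw [98.7 70.9 36. ]
0.036 arm tip top [78.4 63.8 36. ]
0.036 clip s [83.9 70.4 36. ]
0.036 arm s [78.8 68.9 36. ]
0.042 clip tip top [83.7 71.7 42. ]
0.042 clip screw [97.3 70.8 42. ]
0.042 arm tip top [77.1 63.9 42. ]
0.042 clip s [86.5 64.3 42. ]
0.042 arm s [81.4 62.8 42. ]
```

View pics/scene4ov.png

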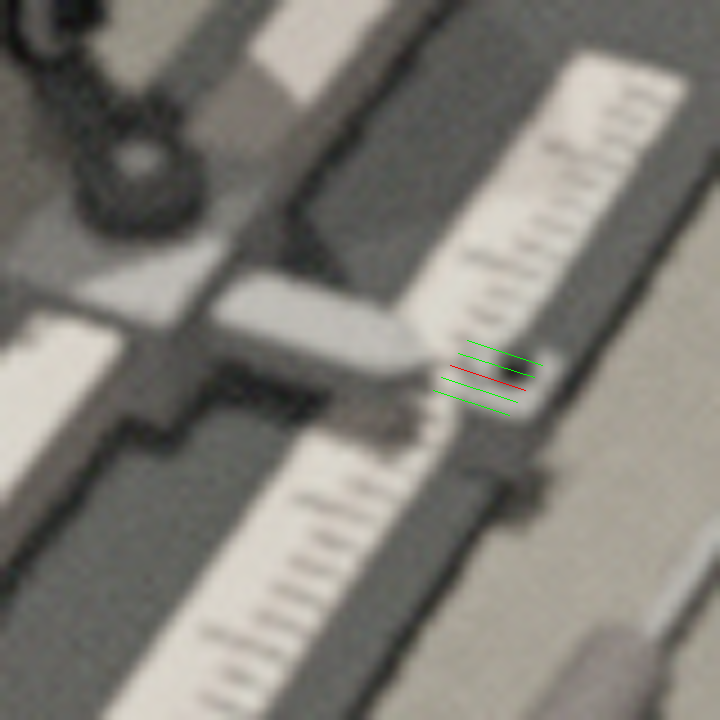

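View pics/top4ov.png

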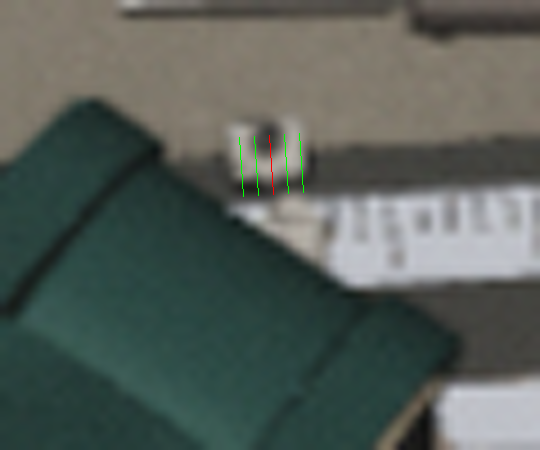

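```bash
python3 - <<'E'
from h import *
g=np.load("g.npy");T=np.load("top0.npz");S=np.load("scene0.npz")
t=lambda x,y:(x/4+245-.375,y/4+190-.375); s=lambda x,y:(x/2.8+190-.32,y/2.8+210-.32)
s9=lambda x,y:(x/9+290-.45,y/9+240-.45);t9=lambda x,y:(x/9+290-.45,y/9+190-.45)
pr=lambda n,a,f,z:print(n,np.round(w2g(g,onplane(a,f,z))*1e3,1))
for n,a in [("TL",(444,150)),("TR",(531,144)),("BR",(536,206)),("BL",(446,212))]: pr("sleeve0 top "+n,t(*a),T,.058)
pr("arm right edge 0",t(497,115),T,.04); pr("arm left edge 0",t(469,115),T,.04)
pr("arm right edge 4",t9(328,235),T,.04)
pr("sleeve0 s corner",s(240,297),S,.058)
pr("sleeve4 s corner",s9(160,330),S,.058); pr("sleeve4 s +y corner",s9(232,240),S,.058)
print("reproj of candidates scene0")
for y in(-60,-62,-64):print(y,(proj([g2w(g,(.024,(y-33)/1e3,.058)),g2w(g,(-.024,(y-33)/1e3,.058)),g2w(g,(.024,(y+33)/1e3,.058))],S)-[190,210])*2.8+.9)
im=cv2.imread("pics/scene0.png")[270:340,250:330];cv2.imwrite("pics/z0.png",cv2.resize(im,None,fx=9,fy=9,interpolation=2))
a=cv2.imread("pics/scene4.png")[240:320,290:370];a=cv2.resize(a,None,fx=9,fy=9,interpolation=2)
for y,c in((68,(0,255,0)),(71,(0,0,255))):
    q=[g2w(g,(x,(y+d)/1e3,.058)) for x,d in((.024,-33),(.024,33),(-.024,33),(-.024,-33))]
    q=(proj(q,S)-[290,240]+.5)*9-.5
    cv2.polylines(a,[q.astype(int)],True,c,1)
    q=(proj([g2w(g,(.024,y/1e3,.036)),g2w(g,(.08,y/1e3,.036))],S)-[290,240]+.5)*9-.5
    cv2.polylines(a,[q.astype(int)],False,c,1)
cv2.imwrite("pics/s4ov2.png",a)
E
```

```text
sleeve0 top TL [ 20.7 -30.1  58. ]
sleeve0 top TR [ 20.8 -93.2  58. ]
sleeve0 top BR [-24.7 -92.9  58. ]
sleeve0 top BL [-24.7 -28.   58. ]
arm right edge 0 [ 47.3 -72.5  40. ]
arm left edge 0 [ 48.8 -52.   40. ]
arm right edge 4 [64.3 53.  40. ]
sleeve0 s corner [  19.5 -102.4   58. ]
sleeve4 s corner [22.5 28.6 58. ]
sleeve4 s +y corner [23.2 65.6 58. ]
reproj of candidates scene0
-60 [[252.24163928 290.27439479]
 [193.76797788 268.8465736 ]
 [296.71330021 232.03314132]]
-62 [[250.82860891 292.12501692]
 [192.29623275 270.6367004 ]
 [295.42438163 233.72107373]]
-64 [[249.41153261 293.9809429 ]
 [190.82033324 272.43187459]
 [294.13195341 235.41360641]]
```

View pics/s4ov2.png

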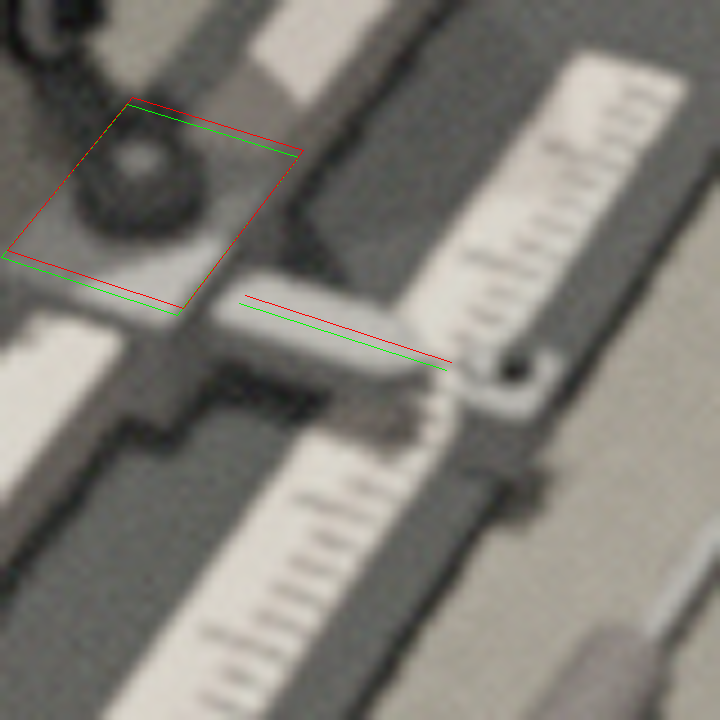

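```bash
cat > ov.py <<'E'
from h import *
import sys
def overlay(n,i,g,legy,marky,crop,k,out):
    f=np.load(f"{n}0.npz"); im=cv2.imread(f"pics/{n}{i}.png")
    x0,y0,x1,y1=crop; im=cv2.resize(im[y0:y1,x0:x1],None,fx=k,fy=k,interpolation=2)
    def L(pts,c,closed=True):
        q=(proj([g2w(g,np.array(p)/1e3) for p in pts],f)-[x0,y0]+.5)*k-.5
        cv2.polylines(im,[np.int32(np.round(q*8))],closed,c,1,cv2.LINE_AA,3)
    L([(100,280,14),(100,-280,14),(-50,-280,14),(-50,280,14)],(0,255,255))
    L([(12,250,48),(12,-200,48)],(255,255,0),False);L([(-12,250,48),(-12,-200,48)],(255,255,0),False)
    L([(24,legy-33,58),(24,legy+33,58),(-24,legy+33,58),(-24,legy-33,58)],(0,255,0))
    L([(24,legy,36),(80,legy,36)],(0,255,0),False)
    L([(83,marky,36),(105,marky,36)],(0,0,255),False)
    cv2.imwrite(out,im)
if __name__=="__main__":
    g=np.load("g.npy")
    overlay("scene","4",g,69,71,(190,210,390,410),3.9,"pics/o1.png")
    overlay("top","0",g,-62,71,(245,190,445,270),4,"pics/o2.png")
E
python3 ov.py
```

```text
(no output)
```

View pics/o1.png

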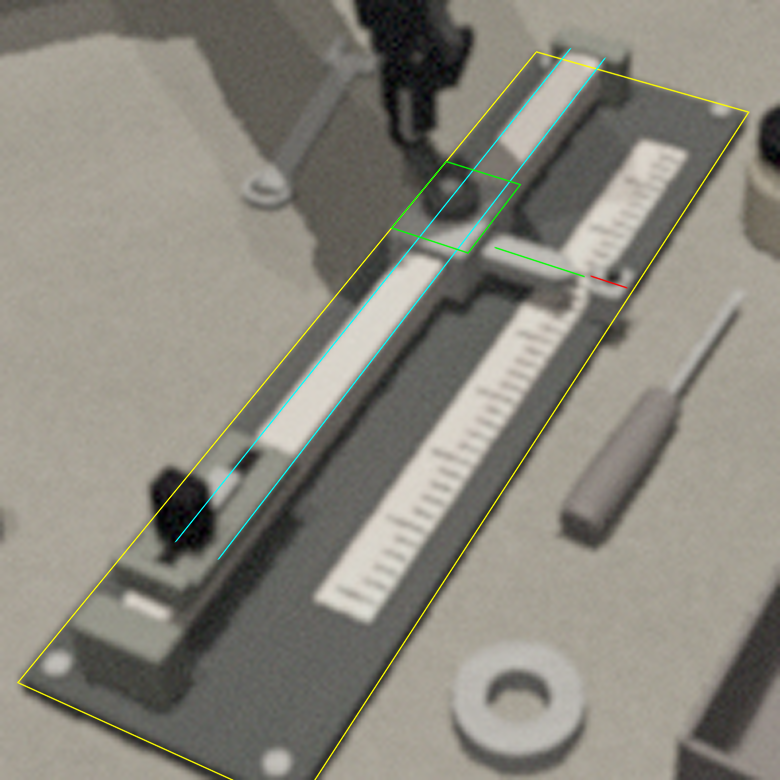

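View pics/o2.png

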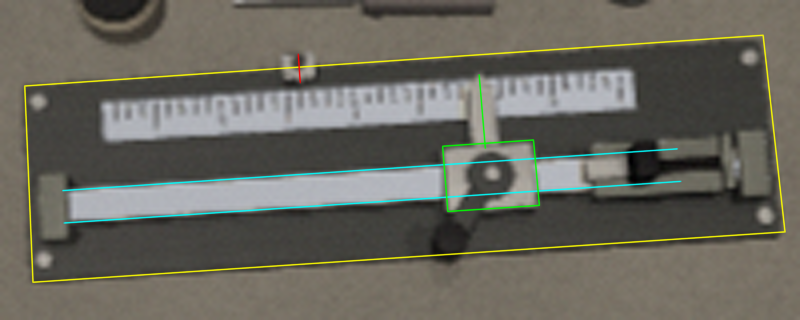

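```bash
cat > s5.py <<'E'
from cell import arm, viewer, order, readout
from h import *
g=np.load("g.npy")
P=lambda x,y,z:g2w(g,(x/1e3,y/1e3,z/1e3))
def K(phi,px=-1.5,py=69.7): return P(px-60*np.sin(phi),py+60*np.cos(phi),79.5)
p0=np.arctan2(47,37)
arm.movel(K(p0),v=.05); arm.wait(.3)
print(readout.get_clock(),w2g(g,readout.get_eef_pos()),readout.get_wrist_force())
for p in np.linspace(p0,np.radians(3),11)[1:]:
    h=arm.movel(K(p),[np.pi,0,g[2]+p],v=.06,f_stop=45)
    f=readout.get_wrist_force(); e=w2g(g,readout.get_eef_pos())*1e3
    print(h,round(np.degrees(p),1),np.round(e,1),np.round(w2g([0,0,g[2]],f),1),round(readout.get_grip_width(),4))
    if h: break
print(readout.get_clock())
for n in ("scene","top"):
    f=viewer.grab_frame(n); cv2.imwrite(f"pics/{n}5.png",f["img"][:,:,::-1])
E
python3 s5.py; python3 crop.py 5
python3 -c "
import cv2
s=cv2.imread('pics/scene5.png')[240:320,290:370];cv2.imwrite('pics/s5z.png',cv2.resize(s,None,fx=9,fy=9,interpolation=2))
s=cv2.imread('pics/top5.png')[190:240,280:350];cv2.imwrite('pics/t5z.png',cv2.resize(s,None,fx=10,fy=10,interpolation=2))"
```

```text
11.425 [-0.04819565  0.10681491  0.07965559] [ 4.50587617 -6.39974475 -2.64818495]
False 46.9 [-43.9 111.   79.7] [11.6 -6.3 -7. ] 0.0225
False 42.0 [-40.3 114.6  79.7] [11.3 -5.5 -7.7] 0.022
False 37.2 [-36.3 117.8  79.7] [11.6 -5.3 -7.8] 0.0224
False 32.3 [-32.1 120.8  79.7] [11.6 -5.7 -7.1] 0.0225
False 27.4 [-27.7 123.3  79.7] [11.6 -5.9 -6.7] 0.0224
False 22.5 [-23.  125.5  79.7] [11.9 -5.8 -6.3] 0.0226
False 17.6 [-18.3 127.2  79.7] [11.3 -6.4 -7. ] 0.0221
False 12.8 [-13.4 128.5  79.7] [11.4 -6.8 -6.4] 0.0225
False 7.9 [ -8.4 129.4  79.7] [10.4 -6.8 -5.8] 0.0227
False 3.0 [ -3.3 129.8  79.7] [11.4 -6.3 -5.4] 0.0225
13.9417
```

View pics/s5z.png

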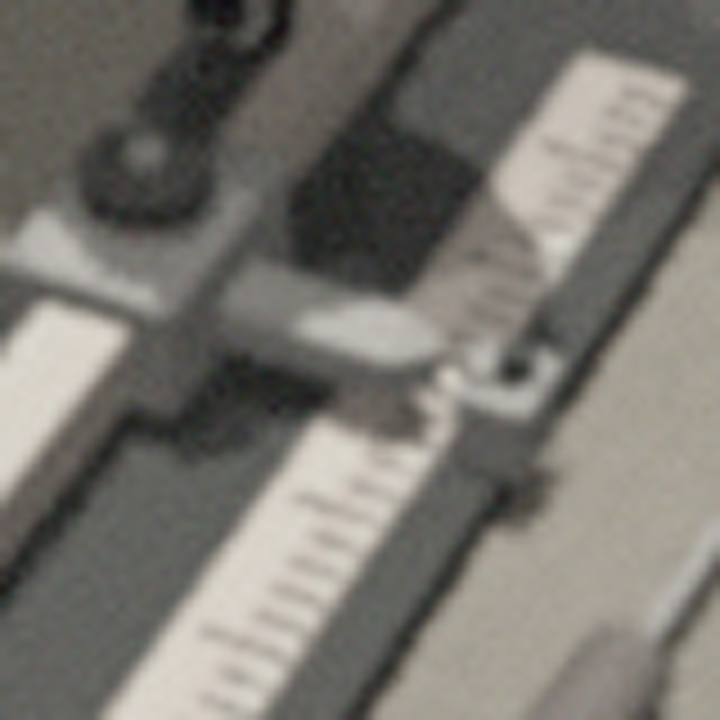

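View pics/t5c.png

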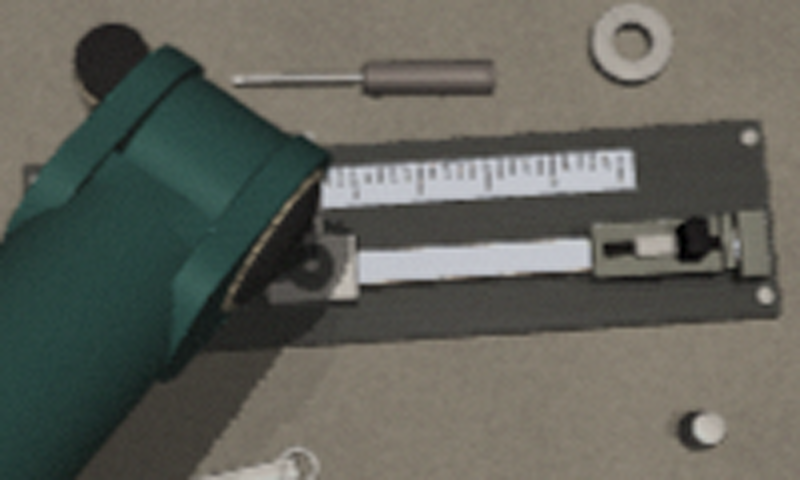

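```bash
python3 - <<'E'
import cv2
a=cv2.imread('pics/top5.png')[215:255,300:350];cv2.imwrite('pics/a.png',cv2.resize(a,None,fx=12,fy=12,interpolation=2))
a=cv2.imread('pics/top0.png')[215:255,344:394];cv2.imwrite('pics/b.png',cv2.resize(a,None,fx=12,fy=12,interpolation=2))
a=cv2.imread('pics/top0.png')[190:230,295:345];cv2.imwrite('pics/c.png',cv2.resize(a,None,fx=12,fy=12,interpolation=2))
E
```

```text
(no output)
```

View pics/a.png

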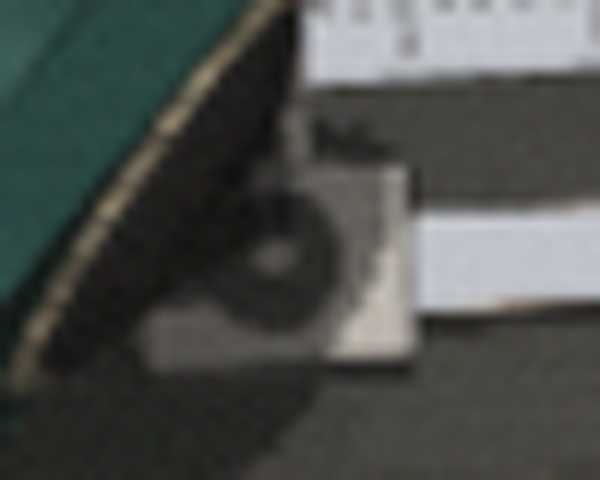

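View pics/b.png

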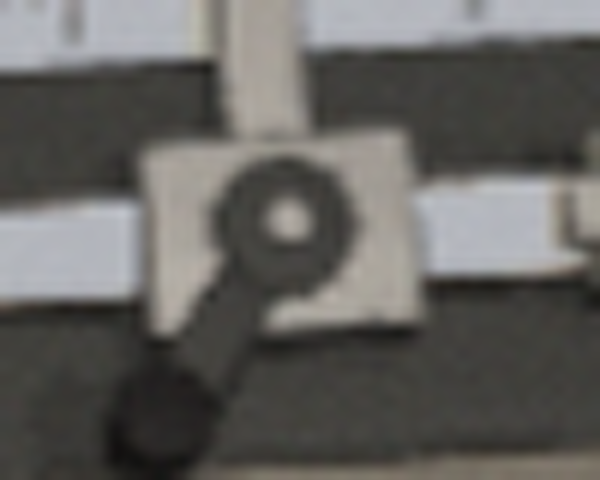

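View pics/c.png

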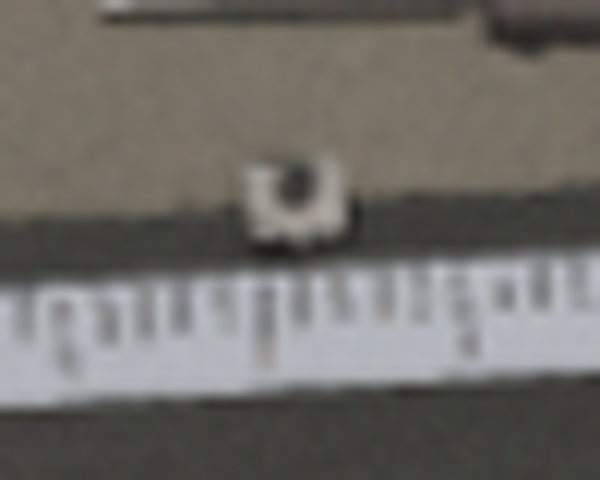

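```bash
python3 - <<'E'
from h import *
T=np.load("top0.npz");S=np.load("scene0.npz")
c12=lambda x,y,x0,y0:((x+.5)/12+x0-.5,(y+.5)/12+y0-.5)
t=lambda x,y:(x/4+245-.375,y/4+190-.375); s=lambda x,y:(x/2.8+190-.32,y/2.8+210-.32)
cor=[(.1,.28,.014),(.1,-.28,.014),(-.05,-.28,.014),(-.05,.28,.014)]
tp=[t(25,87),t(760,40),t(779,237),t(35,282)]
A={'TR':c12(408,163,300,215),'BR':c12(414,360,300,215),'BL':c12(145,372,300,215)}
B={'TR':c12(405,130,344,215),'BR':c12(420,325,344,215),'BL':c12(155,335,344,215),'TL':c12(145,150,344,215)}
off={'TR':(.024,-.033),'BR':(-.024,-.033),'BL':(-.024,.033),'TL':(.024,.033)}
def res(p):
    g=p[:3]; r=list((proj([g2w(g,q) for q in cor],T)-tp).ravel())
    for D,ly in((A,p[3]),(B,p[4])):
        for k,v in D.items(): r+=list(proj([g2w(g,(off[k][0],ly+off[k][1],.058))],T)[0]-v)
    r+=list(proj([g2w(g,(.083,p[5],.036))],T)[0]-c12(299,240,295,190))
    return np.array(r)
r=least_squares(res,[.57,-.056,.06,.07,-.06,.07],loss='soft_l1',f_scale=.5)
print(np.round(r.x,4)); print(np.round(res(r.x),1))
g=r.x[:3]
print("pivot a,b",[np.round(w2g(g,onplane(q,T,.078))*1e3,1) for q in(c12(278,257,300,215),c12(285,222,344,215))])
print("screw",np.round(w2g(g,onplane(c12(296,182,295,190),T,.036))*1e3,1))
E
```

```text
[ 0.5676 -0.0548  0.0529  0.0662 -0.0627  0.0702]
[-0.5 -0.4  0.5 -0.1  0.8 -0.2 -1.3 -0.1 -0.2 -0.1  0.3 -0.2 -0.1  0.2
  0.4 -0.1  0.5  0.  -0.3  0.6 -0.7 -0.3  0.   1.1]
pivot a,b [array([-0.5, 65.3, 78. ]), array([  0. , -61.9,  78. ])]
screw [101.1  70.   36. ]
```

```bash
cat > s6.py <<'E'
from cell import arm, viewer, order, readout
from h import *
g=np.load("g.npy")
P=lambda x,y,z:g2w(g,(x/1e3,y/1e3,z/1e3))
arm.movel(P(-3.3,133,79.5),[np.pi,0,g[2]],v=.03,f_stop=45)
h=arm.movel(P(2.5,133,79.5),v=.02,f_stop=20)
arm.wait(.2)
print(h,readout.get_clock(),w2g(g,readout.get_eef_pos())*1e3,w2g([0,0,g[2]],readout.get_wrist_force()),readout.get_grip_width())
for n in ("scene","top"):
    f=viewer.grab_frame(n); cv2.imwrite(f"pics/{n}6.png",f["img"][:,:,::-1])
E
python3 s6.py
python3 -c "
import cv2
s=cv2.imread('pics/scene6.png')[240:305,290:365];cv2.imwrite('pics/s6z.png',cv2.resize(s,None,fx=10,fy=9.2,interpolation=2) if 0 else cv2.resize(s,None,fx=9,fy=9,interpolation=2))
s=cv2.imread('pics/top6.png')[215:255,300:350];cv2.imwrite('pics/t6z.png',cv2.resize(s,None,fx=12,fy=12,interpolation=2))"
```

```text
True 14.825 [ -0.47811379 131.65875369  79.40444638] [-6.52007149 -6.34012443  9.93442256] 0.022491461516304975
```

View pics/s6z.png

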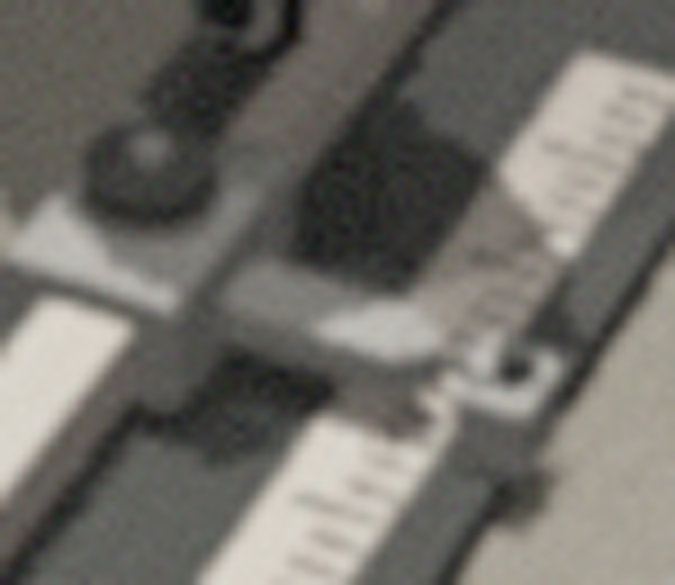

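View pics/t6z.png

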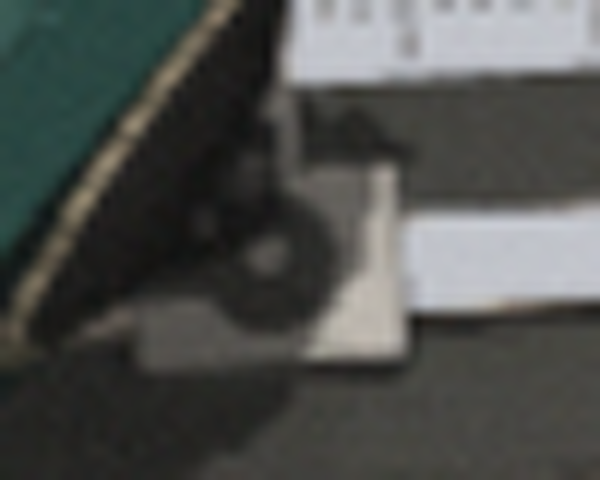

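```bash
python3 - <<'E'
import cv2,numpy as np
from h import *
S=np.load("scene0.npz");g=np.array([0.5676,-0.0548,0.0529])
ims=[]
for i in(0,6):
    s=cv2.imread(f'pics/scene{i}.png')[265:295,325:365]
    s=cv2.resize(s,None,fx=18,fy=18,interpolation=cv2.INTER_LANCZOS4)
    ims.append(s)
cv2.imwrite('pics/c6.png',ims[1]);cv2.imwrite('pics/c0.png',ims[0])
print((proj([g2w(g,(.03,.07,.036)),g2w(g,(.083,.07,.036)),g2w(g,(.083,.075,.036))],S)-[325,265])*18)
E
```

```text
[[-111.74996996  143.19383217]
 [ 279.02291357  272.167605  ]
 [ 296.15464913  247.49231802]]
```

View pics/c6.png

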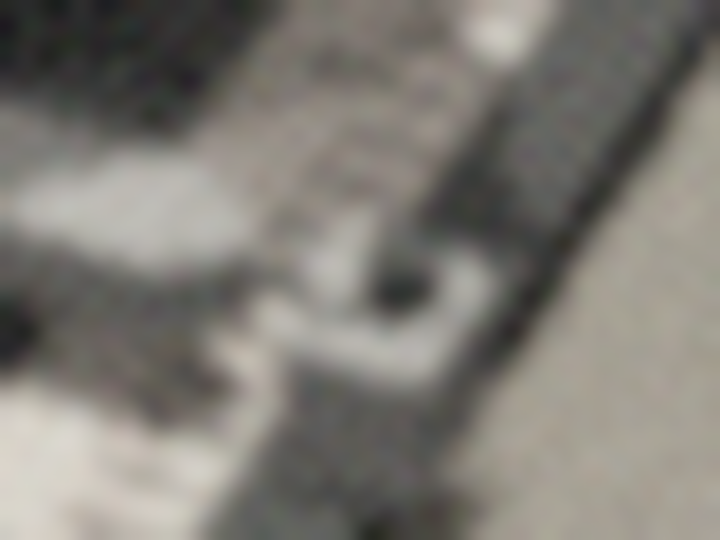

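View pics/c0.png

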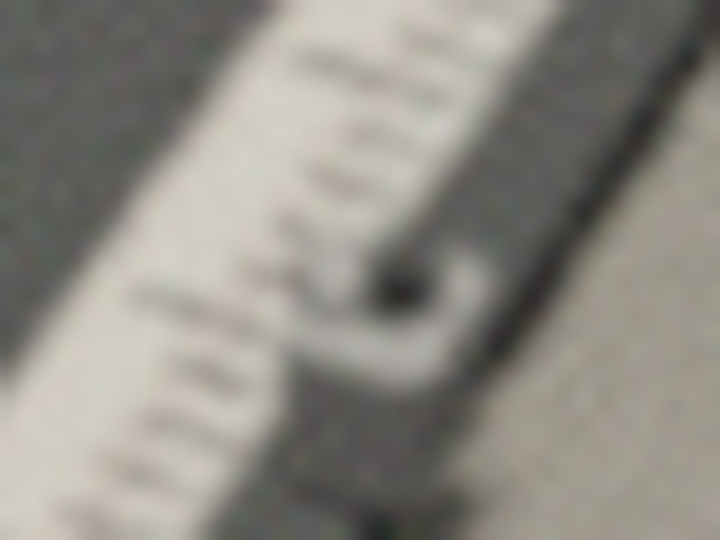

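```bash
cat > s7.py <<'E'
from cell import arm, viewer, order, readout
from h import *
g=np.load("g.npy"); gn=np.array([0.5676,-0.0548,0.0529])
e=readout.get_eef_pos(); print("newg",w2g(gn,e)*1e3, "oldg",w2g(g,e)*1e3,readout.get_clock())
c=w2g(g,e)*1e3
P=lambda x,y,z:g2w(g,(x/1e3,y/1e3,z/1e3))
h=arm.movel(P(c[0]+.5,c[1]+1.2,79.5),v=.02)
arm.wait(.4)
e=readout.get_eef_pos(); print(h,"newg",w2g(gn,e)*1e3,"oldg",w2g(g,e)*1e3,w2g([0,0,g[2]],readout.get_wrist_force()),readout.get_wrist_torque(),readout.get_grip_width(),readout.get_clock())
for n in ("scene","top"):
    f=viewer.grab_frame(n); cv2.imwrite(f"pics/{n}7.png",f["img"][:,:,::-1])
E
python3 s7.py
python3 -c "
import cv2
s=cv2.imread('pics/scene7.png')[215:305,270:365];cv2.imwrite('pics/s7z.png',cv2.resize(s,None,fx=6.5,fy=6.5,interpolation=2))
s=cv2.imread('pics/top7.png')[215:255,300:350];cv2.imwrite('pics/t7z.png',cv2.resize(s,None,fx=12,fy=12,interpolation=2))"
```

```text
newg [  0.37553267 130.13235474  79.39232219] oldg [ -0.46831991 131.68785148  79.39232219] 14.925
False newg [  0.24902489 131.05317677  79.51306984] oldg [ -0.58877398 132.60948494  79.51306984] [-4.44941874 -8.22031233  3.58445547] [-1.537472    0.68819736  0.84912949] 0.022449184258159203 15.575
```

View pics/s7z.png

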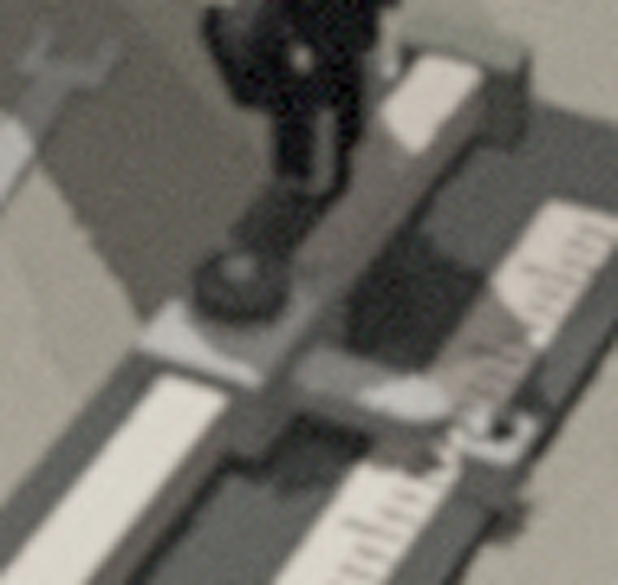

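View pics/t7z.png

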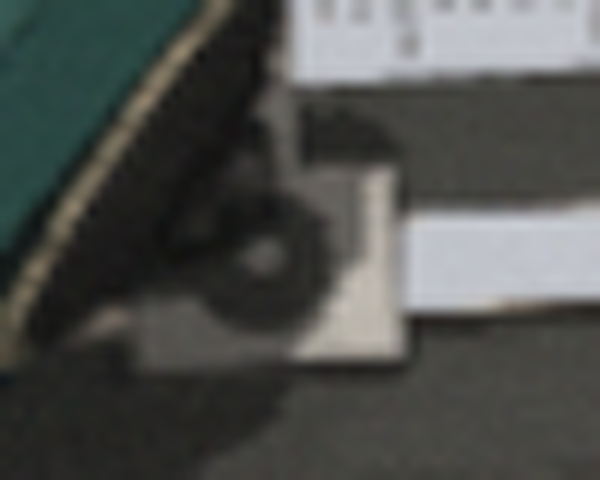

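```bash
cat > s8.py <<'E'
from cell import arm, viewer, order, readout
from h import *
g=np.load("g.npy")
P=lambda x,y,z:g2w(g,(x/1e3,y/1e3,z/1e3))
c=w2g(g,readout.get_eef_pos())*1e3
for dx in (1,2):
    h=arm.movel(P(-.6+dx,132.6,79.5),v=.01,f_stop=25); arm.wait(.3)
    print(h,w2g(g,readout.get_eef_pos())*1e3,w2g([0,0,g[2]],readout.get_wrist_force()),readout.get_clock())
for n in ("scene","top"):
    f=viewer.grab_frame(n); cv2.imwrite(f"pics/{n}8.png",f["img"][:,:,::-1])
E
python3 s8.py
python3 -c "
import cv2
s=cv2.imread('pics/scene8.png')[215:305,270:365];cv2.imwrite('pics/s8z.png',cv2.resize(s,None,fx=6.5,fy=6.5,interpolation=2))
s=cv2.imread('pics/top8.png')[215:255,300:350];cv2.imwrite('pics/t8z.png',cv2.resize(s,None,fx=12,fy=12,interpolation=2))"
```

```text
False [ -0.48320191 132.48310572  79.50183976] [-7.22239729 -6.76322627  5.6754792 ] 16.225
False [ -0.26816419 132.37804186  79.39644037] [-13.57241109  -5.1327376    9.7612165 ] 16.775
```

View pics/s8z.png

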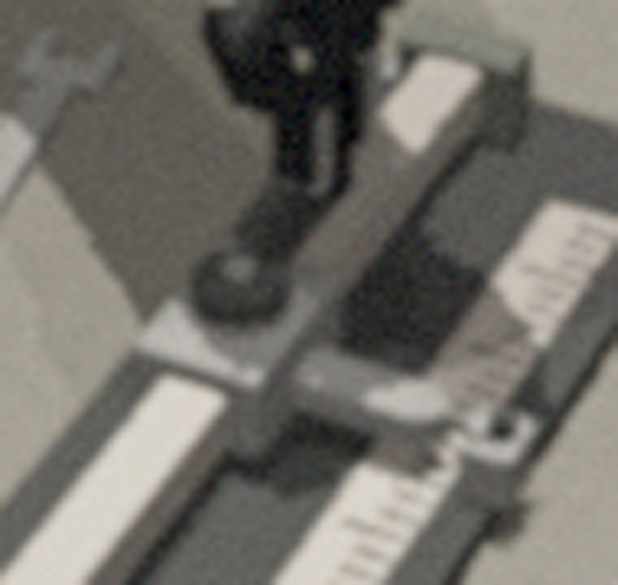

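View pics/t8z.png

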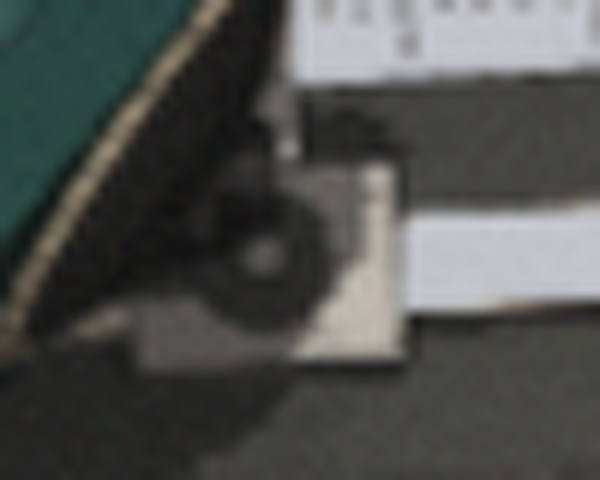

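```bash
python3 - <<'E'
from cell import arm, viewer, order, readout
import numpy as np
for i in range(2):
    arm.wait(.4); print(np.round(readout.get_eef_pos(),5),np.round(readout.get_wrist_force(),1),readout.get_grip_width(),readout.get_clock())
order.sign_off()
E
```

```text
[0.56125 0.0759  0.0794 ] [-14.2  -7.1  10.3] 0.022436016652376024 17.275
[0.56125 0.0759  0.0794 ] [-14.2  -6.7  10.9] 0.022791238647792325 17.675
the job is handed in; nothing more can be done
```

I handed the job in at 17.7 s with the gripper still holding the knob, the leg at the mark and the lever closed.

- **Lock:** I gripped it and slid it until it stopped at gauge y ≈ -204.8 mm (end stop -205 mm). Later pictures show it still there.
- **Leg:** I drew it by the knob with the lever still open and stopped about 1–5 mm short of the mark. I moved it up a few millimetres while closing. My last estimates do not fully agree:
  - The top camera put it about 1 mm short.
  - The arm's own position put it about 0.5 mm past.
  - In the side view the arm's tip looked up to 3 mm past, but that reading depends on part heights I don't know.

  All three are inside the 5 mm limit.
- **Lever:** it is at its stop. The last two 1 mm pushes moved the knob only 0.1–0.2 mm each, while the sideways force rose to about 14 N.
- **At rest:** the arm did not move over the last 0.4 s, and the grip was steady at about 22.5 mm on the 24 mm knob, squeezed with 60 N.
- **Other things:** the arm's path stayed clear of them and none looked shifted in the later pictures, though I did not measure their positions afterwards.

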